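Switch on the steamer at the guarded switch

TASK

Switch on the milk steamer at the box with the green splash guard: swing the green guard up until it stands about upright, flip the toggle beneath it all the way over to the side of the green dot, then lower the guard until it is fully shut again. Leave the box with the red guard alone.

Things in the scene. Friction and masses are not known exactly. Their poses are not given: they have to be found in the camera images.
- green_box: Box to operate, fixed to the bar: aluminium base 110 x 110 x 30 mm, flat top; origin under its centre, +x from pull tab to hinge, +y left seen from the robot, z up. Green guard panel 90 x 108 x 5 mm, 20 mm rims, hinged along y at (45, 0, 78) mm on an 8 mm wall, reaching to -x. Yellow pull tab on its front edge, 45 mm long (x), 10 thick (y), 22 high: shut, x -90 to -45, centre z 74. All in mm.
- green_guard (a joint): Green guard's angle: 0 shut and level, pi/2 upright, 2.0 fully open (leaning back). Stiff hinge: stays where left, about 0.6 N at the tab moves it. May start up to 0.3 rad ajar. Pinch the tab with fingers closing along box y, 120 mm from the hinge line and 4 mm below panel underside level: box (-75, 0, 74) mm when shut, free space beneath.
- green_switch (a joint): Toggle under the green guard: 0 off, leaning 0.5 rad to box +y (left, white dot); 1.0 on, leaning 0.5 rad to -y (right, green dot); may start up to 0.15. Pivot along box x at (-12, 0, 35) mm; 8 mm thick stem, white 16 mm ball centred 34 mm from the pivot (at y = 16 or -16, z = 65 mm at the ends). 1 to 2 N pushes it over; stays where left.
- red_tab (a point): Grip point on the yellow pull tab of the other switch box, which is alike but has a red guard, shut. Leave that box alone. The point lies 75 mm in front (-x) of its box's centre, 74 mm above the bar.
There are look-alikes about, which are no part of the job. Leave any pink look-alike of the green_box alone.

How it is judged:
By the outcome, as a careful person would: the job done as asked, in the order asked, and still so for the second after the job is handed in, with the robot touching nothing.
It also fails if it takes over 58 s, if anything falls off the work surface, if the arm or the gripper's body presses on something with over 40 N, if the wrist force passes 120 N, or if a joint passes its speed limit or range.

ROBOT

A 6-joint arm with a two-finger parallel gripper is mounted at the origin on the work surface. World frame = base frame: x ahead of the robot, y to its left, z up, the work surface at z = 0. Lengths are in mm, angles in rad, forces in N, time in s.
With the tool pointing down it reaches from about 400 to 925 mm from the base axis. Payload 12.5 kg.
Tool frame: the origin (TCP) lies at the very end of the fingers, on their centre line; the grasp point (between the pads) lies 19 mm behind it; x points along the fingers, y is the direction in which the jaws open and shut, and the axes are right-handed (so a half turn about x gives the same grasp; the last joint's range is limited). The gripper opens to 95 mm and grips with 3 to 60 N. Pads are 20 mm wide; open, the fingers measure 119 mm over their backs; the gripper's body (75 mm by 180 mm) begins 59 mm behind the grasp point.
Start: joints at [1.098, 0.491, 1.559, -0, 1.092, -0.106], TCP at [224.128, 583.449, 214.661] pointing down, gripper open.
Joint ranges: [-3.1, 3.1], [-0.84, 2.19], [0.05, 2.79], [-1.13, 4.28], [0.06, 2.93], [-2.69, 2.69]. Speed limits (rad/s): [2.22, 2.22, 2.79, 3.14, 3.14, 3.14].

INTERFACE

Orientations are given as [roll, pitch, yaw] about the fixed x, y, z axes, in that order (R = Rz(yaw) Ry(pitch) Rx(roll)).
In Python, from cell import env, optics, job gives the robot as it stands.
- The arm moves only by the shell command python3 -m handwheel 'ROWS' [OPENING]. ROWS is JSON, a list of rows, each an object with "travel": the shift along the world's x, y, z in mm, a list of three; "roll": the turn about the world's z in degrees. In form: [{"travel": [dx, dy, dz], "roll": roll}, ...]. A call has 1 to 8 rows; each row is the pose to reach, as a shift and turn from the pose commanded when the call began; what a row does not reach only later rows make up. A row lasts 1/10 s, in which the tool goes at most 50 mm and 8.59 degrees, less where a joint would pass 70% of its speed; a pose out of reach is approached as far as the arm can. A call with a gripper value outside its range is refused whole. OPENING is the closure, from -1 (fully open) to 1 (shut), set as the call begins (- or left out, the last holds). The fingers move at their own pace and stop on an object; the grip force is fixed at half the most. Time passes only in rows, so rows that repeat a pose let the fingers close. It gives the time, the measured TCP pose, the force and the opening at its end, in the units of the state.
- env.state(): the state, without advancing time (a new reading comes with each control period).
- optics.read_camera(name): name is "side" or "top" or "wrist"; returns the picture (384x512x3 uint8, red, green, blue); there is no depth.
- optics.camera_params(name): a dict with "fx", "fy", "cx", "cy" (pixels), "world_from_camera" (4x4, takes a point from camera to world coordinates). Camera axes: x right, y up, looking along -z (the intrinsics and any distortion apply to the point x, -y, -z); pixel columns grow to the right and rows downward; lengths in mm; the calibration is good to about 2 mm. A picture is of the moment at which its call begins: read the wrist's pose just before it. camera_params takes no time and is no camera call; for the wrist camera it gives the pose at the moment of the call.
- job.job_done(): hands the job in, once; it reports no verdict.
The state is a dict: "t": time; "joints": joint angles; "qvel": joint speeds; "tau": joint torques, N m; "eef_pos": TCP position; "tcp_rot": TCP orientation; "ft_force": force on the tool from outside, world axes, zero at the start; "moment": the same for the moment, N m; "opening": opening from 0.0 (shut) to 1.0 (fully open).
Only numpy, scipy, OpenCV 4.12 (cv2) and the standard library are available. Lean on these libraries where they do the work, as an engineer would, in place of code of your own. Each camera call takes 0.05 s, during which the arm holds its last target.

## Working session

There is one attempt and no reset: what is moved stays moved. The work goes in short steps, Python scripts to look and compute and a shell command to move; the robot and the scene stay as the last step left them, time stands still between calls to the robot, and variables do not carry over. Pictures are saved under pics/ and viewed, and the job is handed in when it is done.

```bash
ls; mkdir -p pics
python3 - <<'E'
from cell import env, optics, job
import cv2,numpy as np
s=env.state();print({k:s[k] for k in('t','eef_pos','tcp_rot','opening','ft_force')})
for n in("side","top","wrist"):
    p=optics.camera_params(n);print(n,{k:(np.round(v,3).tolist() if k=="world_from_camera" else v) for k,v in p.items()})
    im=optics.read_camera(n);cv2.imwrite(f"pics/{n}0.png",im[:,:,::-1])
E
```

```text
pics
{'t': 0.0, 'eef_pos': array([223.98666738, 583.19297031, 214.04740615]), 'tcp_rot': array([-1.69667966,  1.56961959, -2.06350948]), 'opening': 1.00015750590945, 'ft_force': array([0.53450182, 0.21642553, 0.42445336])}
side {'fx': 374.09277074882016, 'fy': 374.09277074882016, 'cx': 252.16330064617554, 'cy': 197.8246367929034, 'world_from_camera': [[0.907, 0.271, -0.323, 191.179], [-0.421, 0.55, -0.722, -665.693], [-0.018, 0.79, 0.613, 655.336], [0.0, 0.0, 0.0, 1.0]]}
top {'fx': 428.3167841838688, 'fy': 428.3167841838688, 'cx': 265.71220077526306, 'cy': 190.49985569664335, 'world_from_camera': [[-0.01, 0.994, -0.108, 398.217], [-1.0, -0.011, -0.012, -18.331], [-0.013, 0.108, 0.994, 1004.513], [0.0, 0.0, 0.0, 1.0]]}
wrist {'fx': 309.49225820385294, 'fy': 309.49225820385294, 'cx': 250.92985646662265, 'cy': 190.23502025659332, 'world_from_camera': [[0.359, -0.903, -0.234, 158.115], [0.933, 0.347, 0.091, 608.92], [-0.0, -0.251, 0.968, 383.659], [0.0, 0.0, 0.0, 1.0]]}
```

View pics/side0.png

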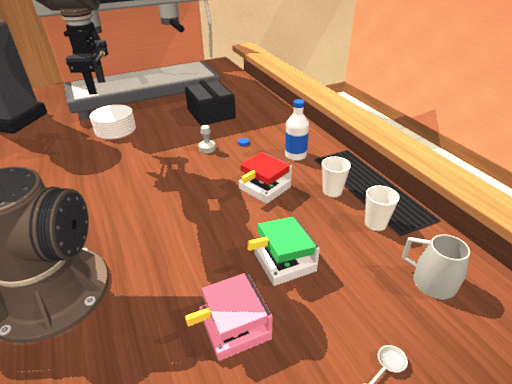

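View pics/top0.png

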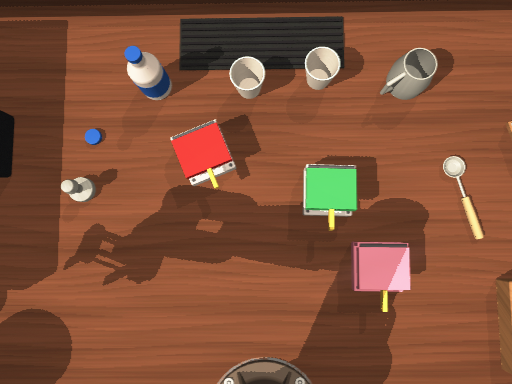

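View pics/wrist0.png

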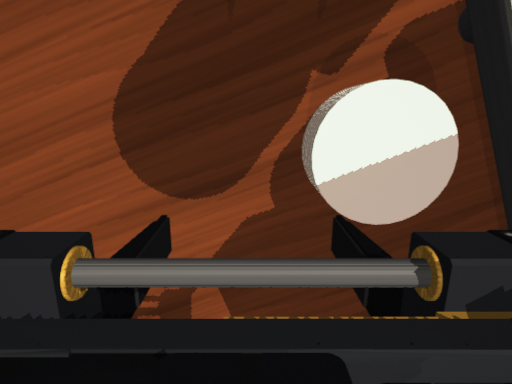

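Candidates (top view px): green box (331,190), its yellow tab (331,218); red box (203,155), tab (213,178); pink look-alike (382,267), tab (385,300). I choose the box at (331,190) by its green guard, and check it in a close crop.

```bash
cat > h.py <<'E'
import numpy as np,cv2
from cell import env,optics,job
def ray(p,u,v):
    T=np.array(p["world_from_camera"]);d=np.array([(u-p["cx"])/p["fx"],-(v-p["cy"])/p["fy"],-1.])
    d=T[:3,:3]@d;return T[:3,3],d/np.linalg.norm(d)
def onz(p,u,v,z):
    o,d=ray(p,u,v);return o+d*(z-o[2])/d[2]
def tri(p1,a,p2,b):
    o1,d1=ray(p1,*a);o2,d2=ray(p2,*b)
    t=np.linalg.lstsq(np.c_[d1,-d2],o2-o1,rcond=None)[0]
    q1,q2=o1+t[0]*d1,o2+t[1]*d2
    return (q1+q2)/2,np.linalg.norm(q1-q2)
def proj(p,X):
    T=np.array(p["world_from_camera"]);c=T[:3,:3].T@(np.array(X)-T[:3,3])
    return p["cx"]+p["fx"]*c[0]/-c[2],p["cy"]-p["fy"]*c[1]/-c[2]
def blobs(im,lo,hi,amin=20):
    m=cv2.inRange(cv2.cvtColor(im,cv2.COLOR_RGB2HSV),lo,hi)
    n,l,s,c=cv2.connectedComponentsWithStats(m)
    return [(s[i],c[i],(l==i).astype(np.uint8)) for i in range(1,n) if s[i,4]>=amin]
def snap(n,name,box=None,k=1):
    p=optics.camera_params(n);im=optics.read_camera(n)
    o=im if box is None else im[box[1]:box[3],box[0]:box[2]]
    o=cv2.resize(o,None,fx=k,fy=k,interpolation=cv2.INTER_CUBIC)
    cv2.imwrite("pics/"+name,o[:,:,::-1]);return p,im
E
python3 - <<'E'
from h import *
for n,b in(("side",(235,205,335,290)),("top",(290,150,370,240))):
    im=cv2.imread(f"pics/{n}0.png")[:,:,::-1];cv2.imwrite(f"pics/{n}c.png",cv2.resize(im[b[1]:b[3],b[0]:b[2]],None,fx=6,fy=6,interpolation=cv2.INTER_CUBIC)[:,:,::-1])
    for nm,lo,hi in(("y",(22,150,100),(34,255,255)),("g",(50,120,60),(75,255,255))):
        for s,c,m in blobs(im,lo,hi):
            cn=max(cv2.findContours(m,0,2)[0],key=cv2.contourArea)
            print(n,nm,s,c.round(1),cv2.minAreaRect(cn))
E
```

```text
side y [242 170  13  13  68] [247.8 176.7] ((248.59231567382812, 176.1615447998047), (7.5661187171936035, 15.504340171813965), 60.2551155090332)
side y [247 237  22  13 158] [257.3 243.4] ((257.1773376464844, 242.77923583984375), (9.951581001281738, 21.930335998535156), 79.3803482055664)
side y [185 308  25  18 187] [198.1 317.2] ((197.9499969482422, 316.3500061035156), (10.751744270324707, 25.61444854736328), 71.56504821777344)
side g [ 257  217   59   50 1730] [286.  239.4] ((286.0112609863281, 237.88201904296875), (53.567138671875, 42.04783248901367), 58.570438385009766)
top y [209 168  10  19  21] [213.9 177. ] ((213.77838134765625, 176.8762969970703), (20.10385513305664, 1.5230191946029663), 66.03751373291016)
top y [329 209   6  20  37] [331.  220.7] ((331.5, 218.5), (19.0, 5.0), 90.0)
top y [387 292   1  20  20] [387.  301.5] ((387.0, 301.5), (19.0, 0.0), -90.0)
top g [ 306  168   51   43 2101] [331.3 188.9] ((331.0, 189.0), (42.0, 50.0), 90.0)
```

View pics/sidec.png

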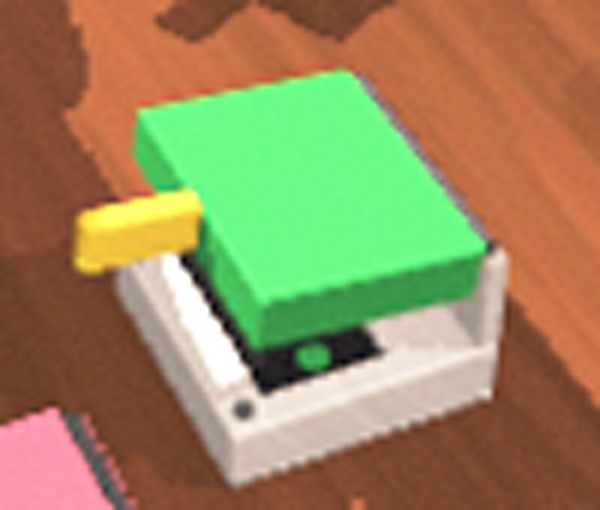

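View pics/topc.png

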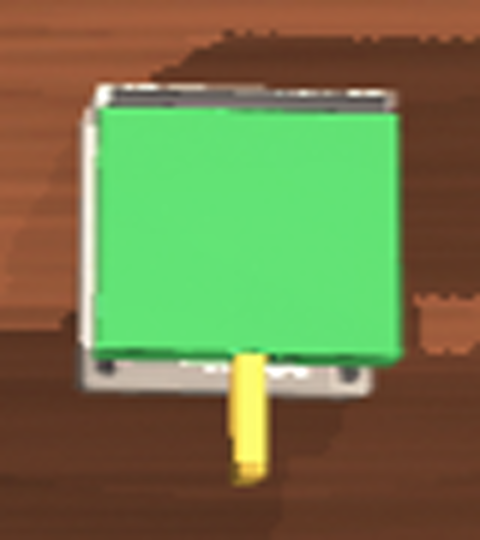

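Run:
```python
from h import *
s=optics.camera_params("side");t=optics.camera_params("top")
S=dict(FL=(137,113),FR=(262,302),HL=(350,70),HR=(488,248))
T=dict(FL=(95,350),FR=(403,357),HL=(98,107),HR=(400,113))
for k in S:
    a=np.array(S[k])/6+(235,205)-.5;b=np.array(T[k])/6+(290,150)-.5
    x,e=tri(s,a,t,b);print(k,x.round(1),round(e,1))
# tab top tip corners: side outer end top, top outer end
for nm,a,b in(("tabtip top mid",(83,213),(249,463)),("tab root top mid",(180,195),(250,355))):
    x,e=tri(s,np.array(a)/6+(235,205)-.5,t,np.array(b)/6+(290,150)-.5);print(nm,x.round(1),round(e,1))
# base front corners top z=30, in top view
for nm,b in(("baseFL",(80,378)),("baseFR",(370,385)),("wallL",(97,88)),("wallR",(397,93))):
    b=np.array(b)/6+(290,150)-.5;print(nm,onz(t,*b,30 if nm[0]=="b" else 78).round(1))
```

```text
FL [459.5 -91.6  90.9] 0.4
FR [ 455.4 -200.1   93.3] 1.1
HL [549.2 -95.5  81.3] 1.0
HR [ 544.4 -203.9   83.6] 1.0
tabtip top mid [ 416.6 -142.9  102.2] 4.9
tab root top mid [ 454.2 -144.7   96.9] 5.8
baseFL [453.3 -90.6  30. ]
baseFR [ 449.5 -200.2   30. ]
wallL [556.3 -95.3  78. ]
wallR [ 553.1 -204.4   78. ]
```

Run:
```python
from h import *
for n,b in(("side",(180,265,280,360)),("top",(340,230,420,320))):
    im=cv2.imread(f"pics/{n}0.png");cv2.imwrite(f"pics/{n}p.png",cv2.resize(im[b[1]:b[3],b[0]:b[2]],None,fx=6,fy=6,interpolation=cv2.INTER_CUBIC))
```

```text
(no output)
```

View pics/sidep.png

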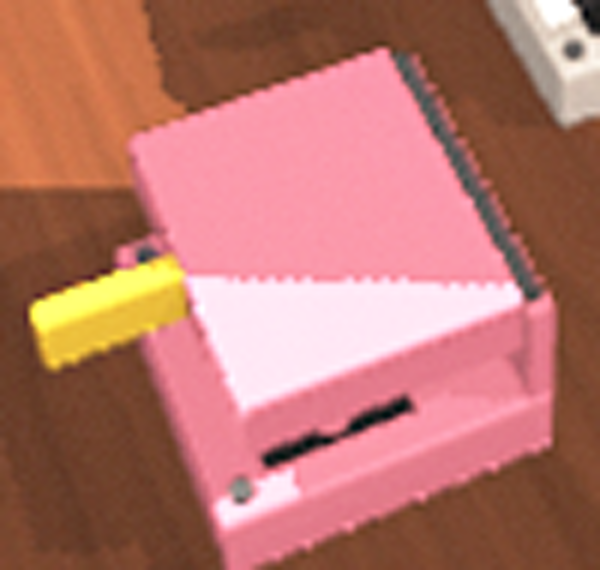

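View pics/topp.png

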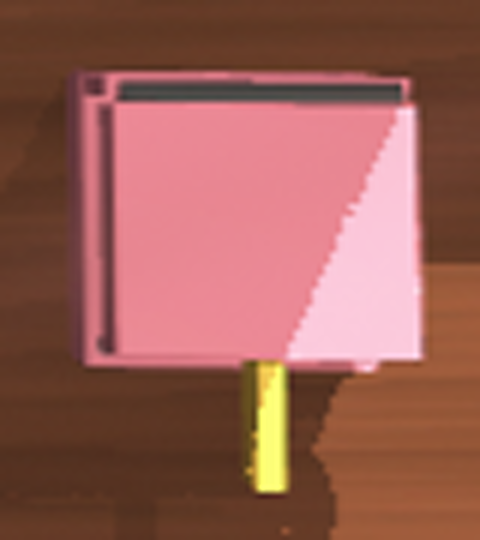

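```bash
python3 -m handwheel '[{"travel":[20,-10,20],"roll":0},{"travel":[60,-40,60],"roll":0},{"travel":[90,-80,90],"roll":0},{"travel":[120,-120,110],"roll":0},{"travel":[150,-160,130],"roll":5},{"travel":[180,-200,130],"roll":10},{"travel":[200,-240,130],"roll":14},{"travel":[210,-280,130],"roll":18.5}]'
```

```text
t: 0.95
eef_pos: [431.0, 313.8, 344.5]
tcp_rot: [0.553, 1.57, 0.512]
ft_force: [0.6, -0.5, -0.2]
opening: 1.001
```

```bash
python3 -m handwheel '[{"travel":[0,-45,0],"roll":0},{"travel":[10,-90,0],"roll":0},{"travel":[20,-135,0],"roll":0},{"travel":[30,-180,0],"roll":0},{"travel":[30,-225,0],"roll":0},{"travel":[30,-270,0],"roll":0},{"travel":[30,-315,0],"roll":0},{"travel":[30,-360,0],"roll":0}]'
python3 -m handwheel '[{"travel":[0,-45,-20],"roll":0},{"travel":[0,-90,-40],"roll":0},{"travel":[0,-90,-40],"roll":0},{"travel":[0,-90,-40],"roll":0},{"travel":[0,-90,-40],"roll":0}]'
python3 - <<'E'
from h import *
p,im=snap("wrist","w1.png");s=env.state();print(s['eef_pos'],s['joints'].round(2),np.round(p['world_from_camera'],3).tolist())
E
```

```text
t: 1.75
eef_pos: [459.4, -46.4, 344.4]
tcp_rot: [0.718, 1.571, 0.674]
ft_force: [0.3, 0.3, 0.0]
opening: 1.0
t: 2.25
eef_pos: [459.9, -133.9, 304.8]
tcp_rot: [0.173, 1.57, 0.129]
ft_force: [-0.4, 0.3, -0.5]
opening: 1.0
[ 460.02363748 -133.6649048   304.93858705] [-0.42  0.19  1.77  0.    1.18 -1.95] [[0.044, -0.967, -0.252, 389.251], [0.999, 0.042, 0.01, -130.63], [0.001, -0.252, 0.968, 474.284], [0.0, 0.0, 0.0, 1.0]]
```

View pics/w1.png

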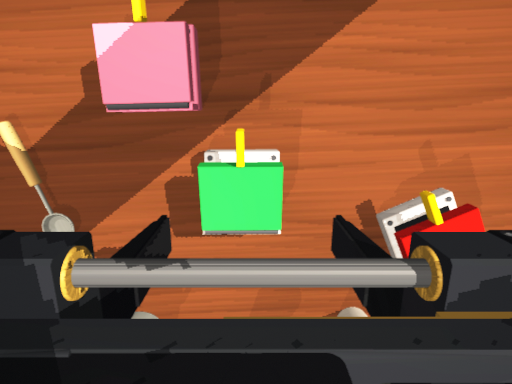

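The wrist picture shows the green guard at (241,198), its tab at (240,148), and the pink box at (150,65). I triangulate the tab with the top view.

Run:
```python
from h import *
im=cv2.imread("pics/w1.png")[:,:,::-1];p=optics.camera_params("wrist");t=optics.camera_params("top")
Y=[b for b in blobs(im,(22,120,80),(36,255,255),30)]
for s,c,m in Y:print(s,c.round(1))
s,c,m=[b for b in Y if 220<b[1][0]<260][0]
r,cc=np.nonzero(m)
for q in(0,.5,.9):
    rr=int(r.min()+q*(r.max()-r.min()));print(rr,cc[r==rr].min(),cc[r==rr].max())
G=[b for b in blobs(im,(45,100,50),(80,255,255),500)]
cn=max(cv2.findContours(G[0][2],0,2)[0],key=cv2.contourArea);ap=cv2.approxPolyDP(cn,4,True)[:,0];print(ap.tolist())
# top view tab: outer tip and root
imt=cv2.imread("pics/top0.png")[:,:,::-1]
tip=tri(p,(240.5,r.min()),t,(331.3,227.2));print("tip",tip)
cen=tri(p,(240.3,(r.min()+r.max())/2),t,(331.2,218.3));print("cen",cen)
th=[]
for a,b in zip([(198.5,164),(283.5,164),(281.5,233.5),(203,233.5)],[(357.2,209.2),(305.8,208.3),(306.3,167.8),(356.7,168.8)]):
    print(np.round(tri(p,a,t,b)[0],1))
for z in(85,95):print(z,onz(p,240.3,148,z).round(1))
```

```text
[131   0  15  22 280] [138.3  10. ]
[236 129   9  38 303] [239.7 147.6]
[421 191  22  34 423] [431.6 207.2]
[ 60 252  12  47 204] [ 64.2 276. ]
129 237 243
147 236 244
162 236 244
[[199, 163], [202, 230], [280, 229], [281, 162], [244, 167]]
tip (array([ 414.9462085 , -145.08636973,   88.36474435]), np.float64(6.583912751819934))
cen (array([ 436.09677611, -146.39033682,   83.32132717]), np.float64(2.6820416046924582))
[ 456.6 -204.5   68.7]
[458.2 -92.4  88.2]
[545.6 -96.  100. ]
[ 540.2 -199.4  105.2]
85 [ 435.4 -145.6   85. ]
95 [ 434.3 -145.2   95. ]
```

```bash
python3 -m handwheel '[{"travel":[-18,1,-40],"roll":0},{"travel":[-36,1,-80],"roll":0},{"travel":[-36,1,-120],"roll":0},{"travel":[-36,1,-150],"roll":0},{"travel":[-36,1,-150],"roll":0},{"travel":[-36,1,-150],"roll":0}]'
python3 - <<'E'
from h import *
p,im=snap("wrist","w2.png");s=env.state();print(s['eef_pos'])
Y=blobs(im,(22,120,80),(36,255,255),60)
for s,c,m in Y:print(s,c.round(1))
p,im=snap("side","s2.png",(180,150,340,300),4)
E
```

```text
t: 2.9
eef_pos: [424.5, -133.0, 155.3]
tcp_rot: [-0.095, 1.57, -0.138]
ft_force: [-0.2, 0.2, 0.5]
opening: 1.0
[ 424.74264328 -133.33730843  155.88751211]
[ 59   0  29  19 485] [72.8  8.7]
[227 184  16  60 764] [234.3 214.3]
```

View pics/w2.png

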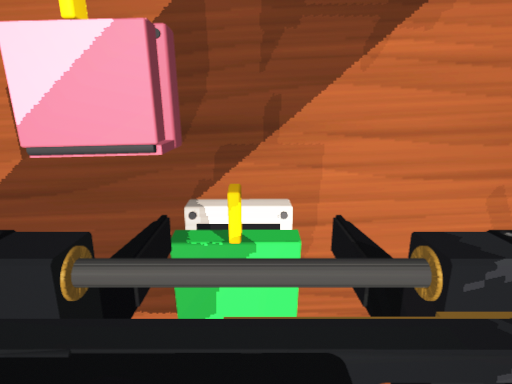

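View pics/s2.png

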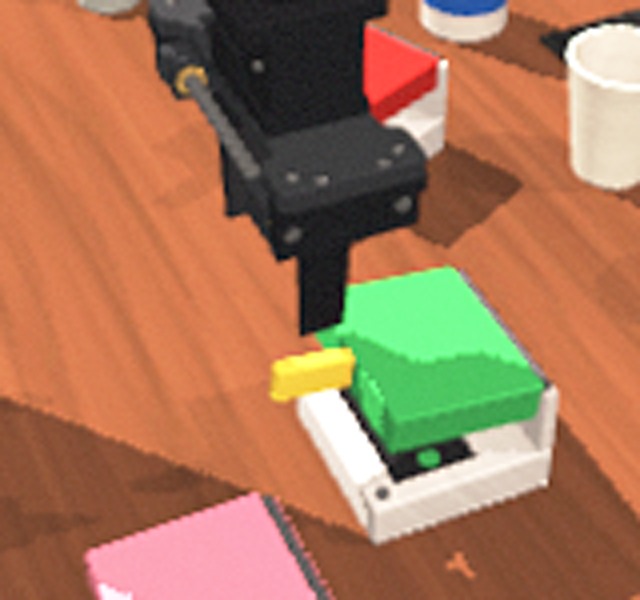

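Run:
```python
from h import *
p2=optics.camera_params("wrist");p1=dict(p2)
p1["world_from_camera"]=[[0.044,-0.967,-0.252,389.251],[0.999,0.042,0.01,-130.63],[0.001,-0.252,0.968,474.284],[0,0,0,1]]
print(np.round(p2["world_from_camera"],3).tolist())
im=cv2.imread("pics/w2.png")[:,:,::-1]
m=[b for b in blobs(im,(22,120,80),(36,255,255),60) if b[1][0]>200][0][2]
for r in(186,192,200,210,220,230,238,242):
    c=np.nonzero(m[r])[0];print(r,c.min(),c.max(),im[r,232:240:3].tolist())
o=cv2.resize(im[170:260,190:290],None,fx=6,fy=6,interpolation=cv2.INTER_CUBIC);cv2.imwrite("pics/w2c.png",o[:,:,::-1])
print("tip",tri(p1,(240,129),p2,(234.5,184)))
print(tri(p1,(237,129),p2,(229,184)),tri(p1,(243.5,129),p2,(241,184)))
```

```text
[[0.043, -0.966, -0.254, 353.761], [0.999, 0.042, 0.011, -130.036], [-0.001, -0.254, 0.967, 325.414], [0.0, 0.0, 0.0, 1.0]]
186 230 239 [[190, 145, 14], [190, 145, 15], [182, 139, 13]]
192 228 240 [[234, 190, 16], [233, 189, 15], [214, 166, 14]]
200 228 240 [[253, 234, 18], [253, 233, 18], [248, 217, 17]]
210 228 240 [[255, 255, 23], [255, 255, 21], [255, 255, 19]]
220 229 240 [[255, 255, 24], [255, 255, 22], [255, 255, 16]]
230 228 241 [[255, 255, 25], [255, 255, 19], [255, 255, 20]]
238 229 241 [[253, 233, 19], [252, 231, 16], [251, 226, 15]]
242 229 240 [[252, 230, 19], [251, 228, 17], [250, 224, 15]]
tip (array([ 411.95056208, -145.42658261,   81.94597361]), np.float64(1.1070251035779717))
(array([ 411.63632593, -149.45627467,   82.8589749 ]), np.float64(1.8090141492569363)) (array([ 412.2573293 , -140.64476335,   81.29840019]), np.float64(0.20713151386747453))
```

View pics/w2c.png

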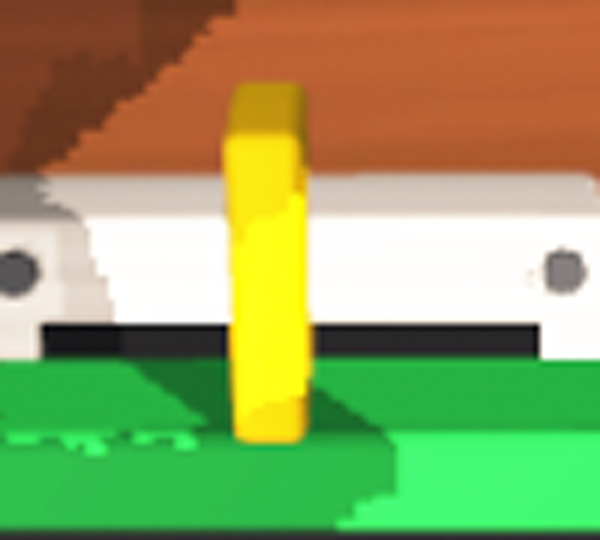

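```bash
python3 -m handwheel '[{"travel":[2,-6,-20],"roll":0},{"travel":[3.5,-12,-45],"roll":0},{"travel":[3.5,-12,-65],"roll":0},{"travel":[3.5,-12,-80],"roll":0},{"travel":[3.5,-12,-88],"roll":0},{"travel":[3.5,-12,-88],"roll":0},{"travel":[3.5,-12,-88],"roll":0}]'
python3 - <<'E'
from h import *
p,im=snap("side","s3.png",(210,180,340,290),5);s=env.state();print(s['eef_pos'])
E
```

```text
t: 3.7
eef_pos: [427.9, -145.7, 67.3]
tcp_rot: [-0.354, 1.569, -0.398]
ft_force: [-0.3, -0.4, 0.1]
opening: 1.002
[ 427.87564743 -145.75520468   67.400738  ]
```

View pics/s3.png

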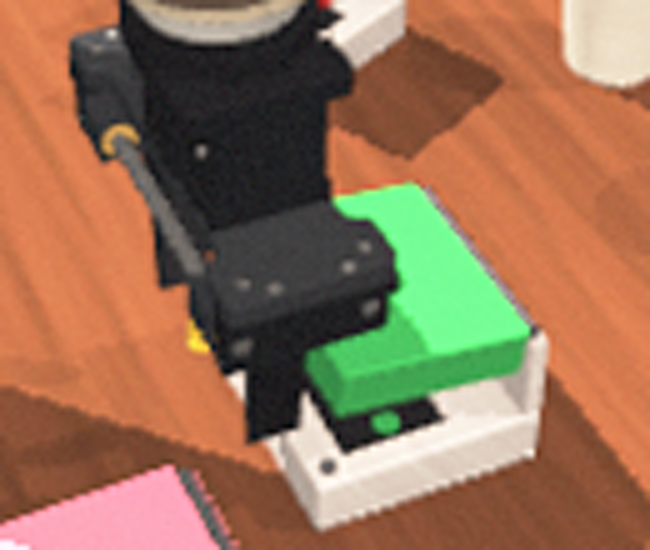

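The fingers straddle the tab (yellow tip visible at about crop (198,340)), clear of the base. Now I close the gripper.

```bash
python3 -m handwheel '[{"travel":[0,0,0],"roll":0},{"travel":[0,0,0],"roll":0},{"travel":[0,0,0],"roll":0},{"travel":[0,0,0],"roll":0},{"travel":[0,0,0],"roll":0},{"travel":[0,0,0],"roll":0},{"travel":[0,0,0],"roll":0},{"travel":[0,0,0],"roll":0}]' 1
python3 - <<'E'
import numpy as np
R=119.9;a0=np.arctan2(-4,120)
# box yaw -2.5deg
for t0 in(.11,):
  b=a0+t0
  for th in np.arange(.11,1.85,.1):
    a=a0+th;dx=R*(np.cos(b)-np.cos(a));dz=R*(np.sin(a)-np.sin(b))
    print(round(th,2),round(dx*.999,1),round(-dx*.0436,1),round(dz,1))
E
```

```text
t: 4.55
eef_pos: [427.3, -145.6, 66.4]
tcp_rot: [1.863, 1.571, 1.819]
ft_force: [0.0, 0.6, -0.6]
opening: 0.378
0.11 0.0 -0.0 0.0
0.21 1.5 -0.1 11.9
0.31 4.2 -0.2 23.6
0.41 8.0 -0.4 34.9
0.51 13.0 -0.6 45.8
0.61 19.0 -0.8 56.2
0.71 26.0 -1.1 65.9
0.81 34.0 -1.5 74.9
0.91 42.8 -1.9 83.0
1.01 52.4 -2.3 90.2
1.11 62.6 -2.7 96.4
1.21 73.4 -3.2 101.5
1.31 84.7 -3.7 105.6
1.41 96.3 -4.2 108.5
1.51 108.2 -4.7 110.2
1.61 120.1 -5.2 110.7
1.71 132.1 -5.8 110.0
1.81 143.9 -6.3 108.2
```

Still closing (opening 0.378); wait longer.

```bash
python3 -m handwheel '[{"travel":[0,0,0],"roll":0},{"travel":[0,0,0],"roll":0},{"travel":[0,0,0],"roll":0},{"travel":[0,0,0],"roll":0},{"travel":[0,0,0],"roll":0},{"travel":[0,0,0],"roll":0},{"travel":[0,0,0],"roll":0},{"travel":[0,0,0],"roll":0}]' 1
```

```text
t: 5.35
eef_pos: [427.3, -146.2, 66.4]
tcp_rot: [-1.361, 1.57, -1.405]
ft_force: [-2.0, -7.4, 0.1]
opening: 0.103
```

```bash
python3 -m handwheel '[{"travel":[0.5,-0.5,6],"roll":0},{"travel":[1.5,-1,12],"roll":0},{"travel":[2.7,-1,18],"roll":0},{"travel":[4.2,-1,23.6],"roll":0},{"travel":[6,-1,29.3],"roll":0},{"travel":[8,-1,35],"roll":0},{"travel":[8,-1,35],"roll":0}]'
python3 - <<'E'
from h import *
p,im=snap("side","s4.png",(210,150,340,290),4)
E
```

```text
t: 6.05
eef_pos: [435.7, -146.7, 102.2]
tcp_rot: [-0.353, 1.57, -0.397]
ft_force: [1.5, -1.3, -1.8]
opening: 0.104
```

View pics/s4.png

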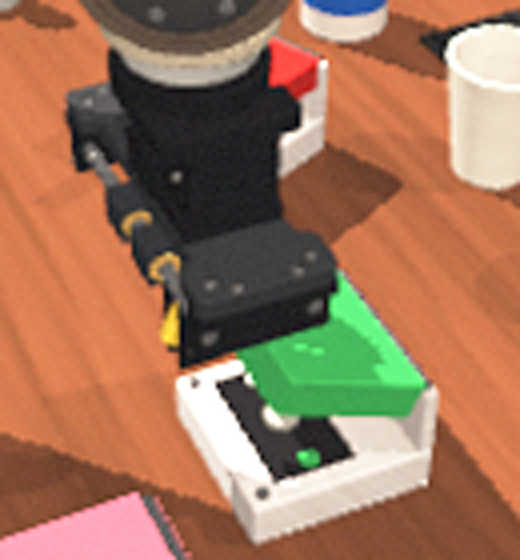

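```bash
python3 -m handwheel '[{"travel":[5,-0.2,11],"roll":0},{"travel":[11,-0.4,21.3],"roll":0},{"travel":[18,-0.7,31],"roll":0},{"travel":[26,-1.1,40],"roll":0},{"travel":[34.8,-1.5,48],"roll":0},{"travel":[44.4,-1.9,55.2],"roll":0},{"travel":[54.6,-2.3,61.5],"roll":0},{"travel":[65.4,-2.8,66.6],"roll":0}]'
python3 -m handwheel '[{"travel":[0,0,0],"roll":0}]'
```

```text
t: 6.9
eef_pos: [500.9, -149.2, 168.1]
tcp_rot: [2.813, 1.569, 2.769]
ft_force: [-1.7, -1.7, -8.5]
opening: 0.101
t: 7.0
eef_pos: [502.1, -149.3, 168.5]
tcp_rot: [0.059, 1.569, 0.015]
ft_force: [0.7, -0.4, 1.9]
opening: 0.1
```

```bash
python3 -m handwheel '[{"travel":[11.3,-0.5,4.1],"roll":0},{"travel":[22.9,-1,7],"roll":0},{"travel":[34.8,-1.5,8.7],"roll":0},{"travel":[46.7,-2,9.2],"roll":0},{"travel":[55,-2.4,8.9],"roll":0},{"travel":[58.7,-2.6,8.5],"roll":0},{"travel":[58.7,-2.6,8.5],"roll":0}]'
python3 - <<'E'
from h import *
p,im=snap("side","s5.png",(210,120,350,290),4)
E
```

```text
t: 7.7
eef_pos: [560.6, -151.7, 176.9]
tcp_rot: [0.169, 1.569, 0.125]
ft_force: [-1.7, 3.6, 4.1]
opening: 0.101
```

View pics/s5.png

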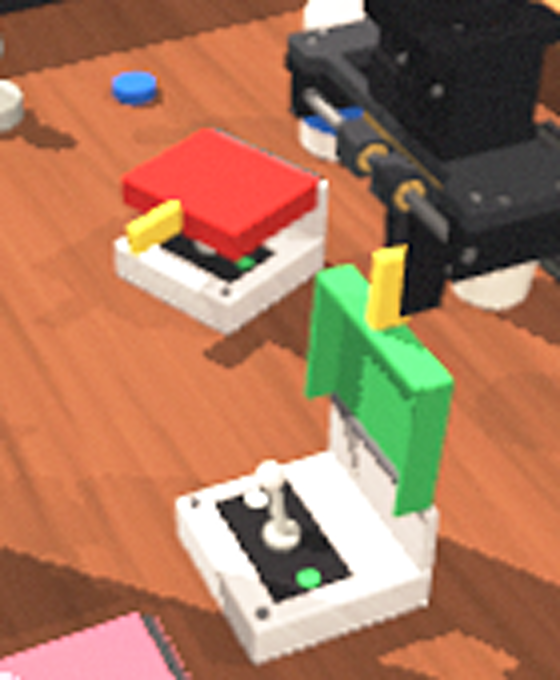

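```bash
python3 -m handwheel '[{"travel":[0,0,0],"roll":0},{"travel":[0,0,0],"roll":0},{"travel":[0,0,0],"roll":0},{"travel":[0,0,0],"roll":0},{"travel":[0,0,0],"roll":0},{"travel":[0,0,0],"roll":0}]' -0.2
python3 -m handwheel '[{"travel":[0,0,20],"roll":0},{"travel":[0,0,50],"roll":0},{"travel":[-15,0,85],"roll":0},{"travel":[-55,0,110],"roll":0},{"travel":[-95,0,110],"roll":0},{"travel":[-130,10,110],"roll":0},{"travel":[-140,10,110],"roll":0},{"travel":[-140,10,110],"roll":0}]'
python3 - <<'E'
from h import *
p,im=snap("side","s6.png",(210,120,350,290),4)
p,im=snap("top","t6.png",(270,120,390,260),4)
p,im=snap("wrist","w6.png");print(env.state()['eef_pos'],np.round(p['world_from_camera'],3).tolist())
E
```

```text
t: 8.35
eef_pos: [559.4, -152.0, 176.5]
tcp_rot: [0.306, 1.571, 0.262]
ft_force: [-0.6, -0.9, -0.0]
opening: 0.549
t: 9.15
eef_pos: [418.9, -142.0, 287.1]
tcp_rot: [-0.393, 1.57, -0.437]
ft_force: [0.1, -0.1, -0.4]
opening: 0.598
[ 420.51751411 -142.35870622  286.47466459] [[0.044, -0.967, -0.252, 349.623], [0.999, 0.043, 0.011, -138.974], [0.0, -0.253, 0.968, 456.192], [0.0, 0.0, 0.0, 1.0]]
```

View pics/s6.png

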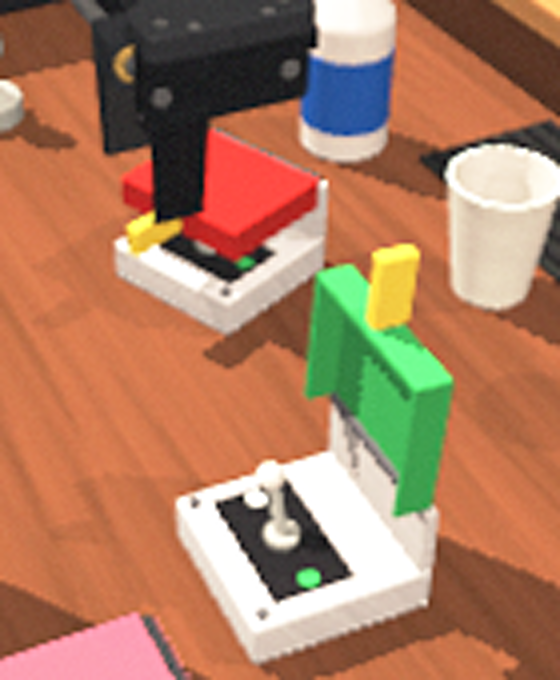

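View pics/t6.png

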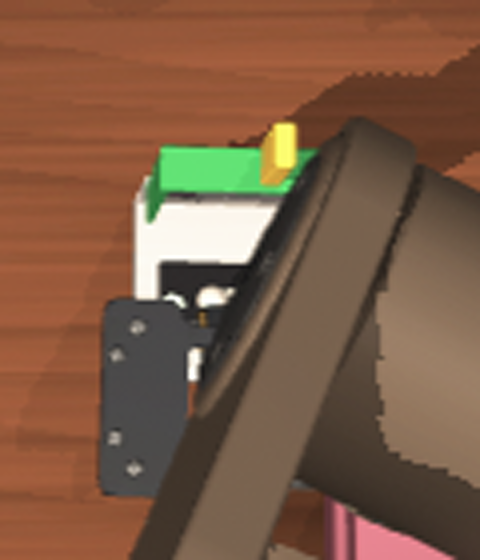

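View pics/w6.png

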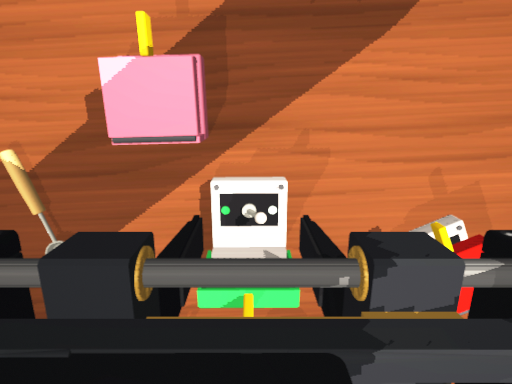

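The guard stands about upright and stays. The ball is at wrist (261,218), side (277,238), on the white-dot side; the green dot is at wrist (226,210). Next I triangulate the ball, the dots and the guard's top edge.

Run:
```python
from h import *
s=optics.camera_params("side");t=optics.camera_params("top");w=optics.camera_params("wrist")
w["world_from_camera"]=[[0.044,-0.967,-0.252,349.623],[0.999,0.043,0.011,-138.974],[0,-0.253,0.968,456.192],[0,0,0,1]]
S=lambda a:np.array(a)/4+(210,120)-.5
T=lambda a:np.array(a)/4+(270,120)-.5
print("ball",tri(s,S((269,475)),w,(261,218)))
print("gdot",onz(w,226,210.5,31).round(1),onz(s,*S((309,578)),31).round(1),"wdot",onz(w,272,210.5,31).round(1))
print("pivot foot",onz(w,249,211,35).round(1),onz(s,*S((281,535)),35).round(1))
# guard outer surface (rim-free) and top-edge: tab tip, top face centre
print("tab tip front-left",tri(s,S((372,250)),t,T((273,128))))
print("tab tip",tri(s,S((395,250)),t,T((284,130))))
print("FL rim corner top",tri(s,S((319,283)),t,T((160,192))), "FL outer",tri(s,S((350,265)),t,T((162,148))))
im=cv2.imread("pics/w6.png");cv2.imwrite("pics/w6c.png",cv2.resize(im[165:265,190:310],None,fx=5,fy=5,interpolation=cv2.INTER_CUBIC))
```

```text
ball (array([ 489.01982912, -131.61062022,   66.91097846]), np.float64(1.3179967210158794))
gdot [ 489.  -181.1   31. ] [ 488.1 -181.    31. ] wdot [ 491.9 -114.8   31. ]
pivot foot [ 489.8 -147.9   35. ] [ 487.7 -148.8   35. ]
tab tip front-left (array([ 548.75993668, -141.20323831,  211.3398328 ]), np.float64(17.299484100449334))
tab tip (array([ 552.18846167, -148.13015745,  213.23461673]), np.float64(7.070605373934512))
FL rim corner top (array([535.48204123, -95.96286584, 162.01086191]), np.float64(0.7302752568998042)) FL outer (array([555.5633504 , -96.43745701, 168.33001881]), np.float64(1.1895378577908269))
```

View pics/w6c.png

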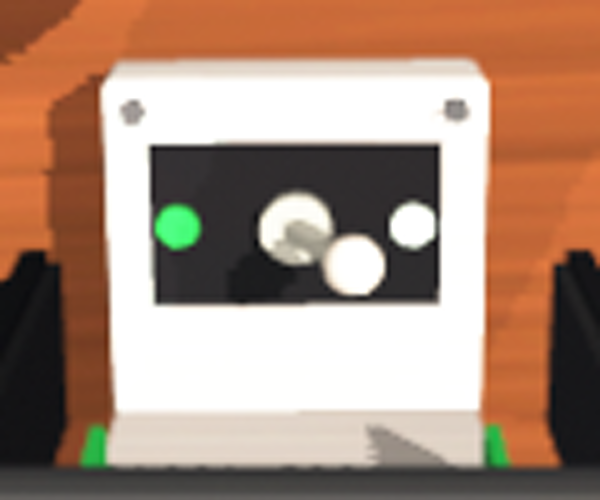

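```bash
python3 -m handwheel '[{"travel":[20,15,0],"roll":0},{"travel":[40,30,-20],"roll":0},{"travel":[61,44,-50],"roll":0},{"travel":[61,44,-80],"roll":0},{"travel":[61,44,-110],"roll":0},{"travel":[61,44,-110],"roll":0},{"travel":[61,44,-110],"roll":0},{"travel":[61,44,-110],"roll":0}]' 1
python3 - <<'E'
from h import *
p,im=snap("wrist","w7.png");s=env.state();print(s['eef_pos'],s['opening'])
E
```

```text
t: 10.1
eef_pos: [481.4, -98.3, 177.7]
tcp_rot: [-0.236, 1.569, -0.28]
ft_force: [0.1, 0.3, -0.0]
opening: 0.014
[481.270245   -98.29370581 177.84645889] 0.012264506251717823
```

View pics/w7.png

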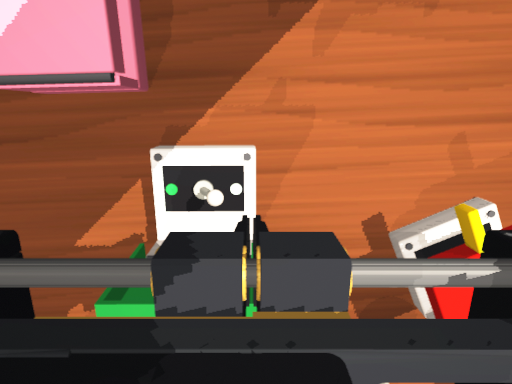

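```bash
python3 -m handwheel '[{"travel":[0,0,-25],"roll":0},{"travel":[0,0,-50],"roll":0},{"travel":[0,0,-70],"roll":0},{"travel":[0,0,-80],"roll":0},{"travel":[0,0,-80],"roll":0}]'
python3 - <<'E'
from h import *
p,im=snap("side","s8.png",(210,120,350,290),4)
E
```

```text
t: 10.65
eef_pos: [480.5, -98.1, 96.4]
tcp_rot: [2.688, 1.57, 2.644]
ft_force: [1.0, 0.1, 0.7]
opening: 0.003
```

View pics/s8.png

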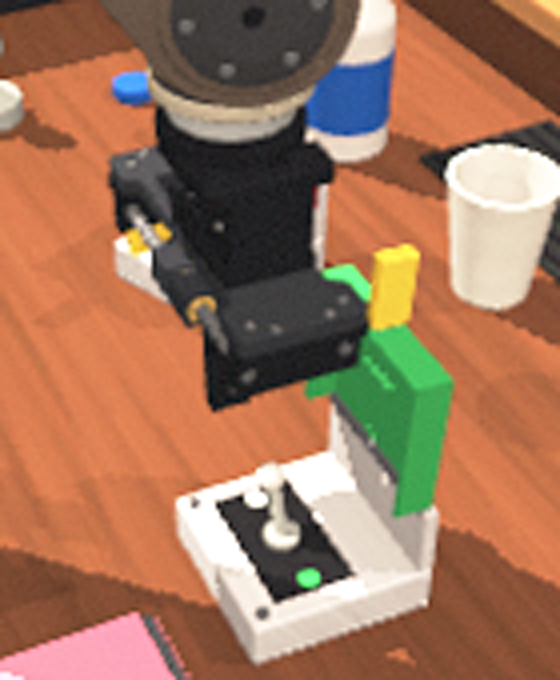

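```bash
python3 -m handwheel '[{"travel":[-1,0,-15],"roll":0},{"travel":[-1,0,-28],"roll":0},{"travel":[-1,0,-36],"roll":0},{"travel":[-1,0,-36],"roll":0}]'
python3 -m handwheel '[{"travel":[0,-5,0],"roll":0},{"travel":[0,-10,0],"roll":0},{"travel":[0,-15,0],"roll":0},{"travel":[0,-20,0],"roll":0},{"travel":[0,-23,0],"roll":0},{"travel":[0,-26,0],"roll":0},{"travel":[0,-29,0],"roll":0},{"travel":[0,-32,0],"roll":0}]'
```

```text
t: 11.1
eef_pos: [479.6, -98.1, 60.6]
tcp_rot: [1.648, 1.571, 1.604]
ft_force: [0.4, -0.5, -0.5]
opening: 0.005
t: 11.9
eef_pos: [479.3, -129.2, 61.8]
tcp_rot: [1.333, 1.57, 1.289]
ft_force: [-5.1, 10.5, 25.3]
opening: 0.004
```

```bash
python3 -m handwheel '[{"travel":[0,-3,0],"roll":0},{"travel":[0,-6,0],"roll":0},{"travel":[0,-9,0],"roll":0},{"travel":[0,-11,0],"roll":0},{"travel":[0,-11,0],"roll":0}]'
python3 - <<'E'
from h import *
p,im=snap("side","s9.png",(210,120,350,290),4)
E
```

```text
t: 12.4
eef_pos: [479.4, -141.3, 60.4]
tcp_rot: [2.134, 1.571, 2.09]
ft_force: [0.3, 0.9, 1.0]
opening: 0.003
```

View pics/s9.png

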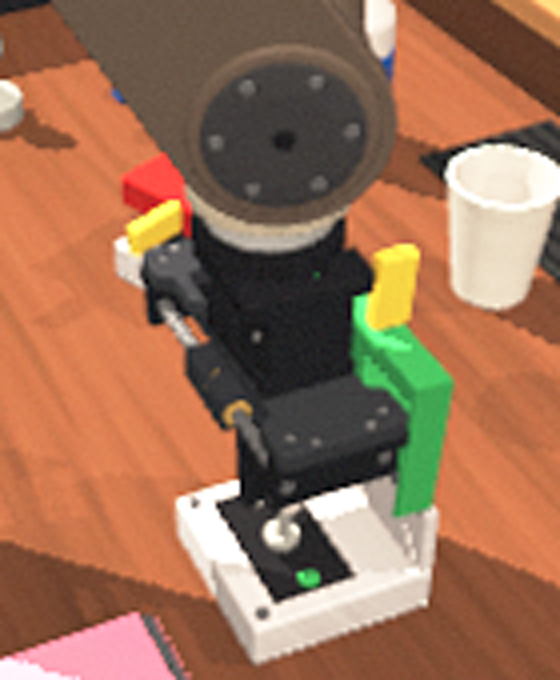

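```bash
python3 -m handwheel '[{"travel":[0,-2,0],"roll":0},{"travel":[0,-4,0],"roll":0},{"travel":[0,-4,0],"roll":0}]'
python3 - <<'E'
from h import *
p,im=snap("side","s10.png",(255,210,325,270),8)
E
```

```text
t: 12.75
eef_pos: [479.3, -145.1, 60.4]
tcp_rot: [2.581, 1.57, 2.537]
ft_force: [-0.1, 0.5, 0.2]
opening: 0.007
```

View pics/s10.png

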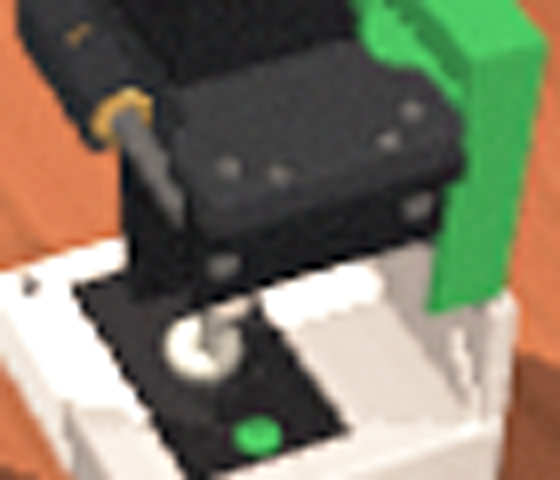

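```bash
python3 -m handwheel '[{"travel":[0,4,0],"roll":0},{"travel":[-2,10,20],"roll":0},{"travel":[-5,20,60],"roll":0},{"travel":[-20,30,100],"roll":0},{"travel":[-35,40,120],"roll":0},{"travel":[-35,40,120],"roll":0}]'
python3 - <<'E'
from h import *
p,im=snap("side","s11.png",(210,120,350,290),4)
p,im=snap("wrist","w11.png",(130,100,330,260),4);print(p['world_from_camera'].round(3).tolist() if hasattr(p['world_from_camera'],'round') else p['world_from_camera'])
E
```

```text
t: 13.4
eef_pos: [444.0, -104.2, 182.9]
tcp_rot: [-0.312, 1.567, -0.355]
ft_force: [0.1, 0.0, 0.3]
opening: 0.002
[[0.043, -0.966, -0.254, 373.49], [0.999, 0.042, 0.011, -101.193], [-0.0, -0.254, 0.967, 350.827], [0.0, 0.0, 0.0, 1.0]]
```

View pics/s11.png

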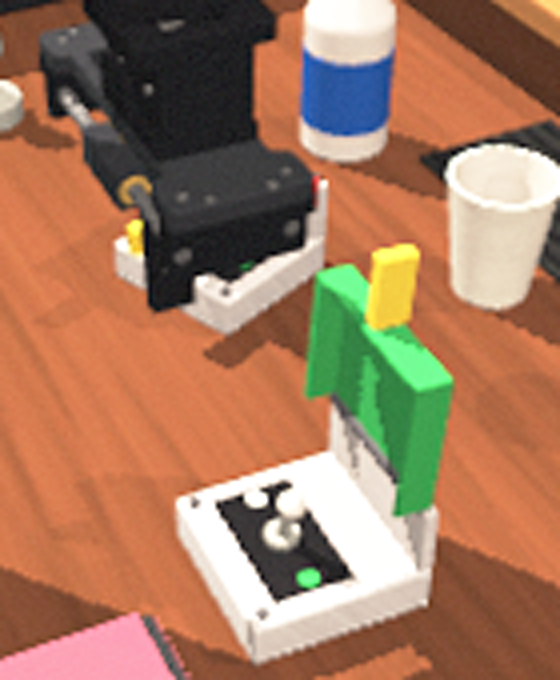

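View pics/w11.png

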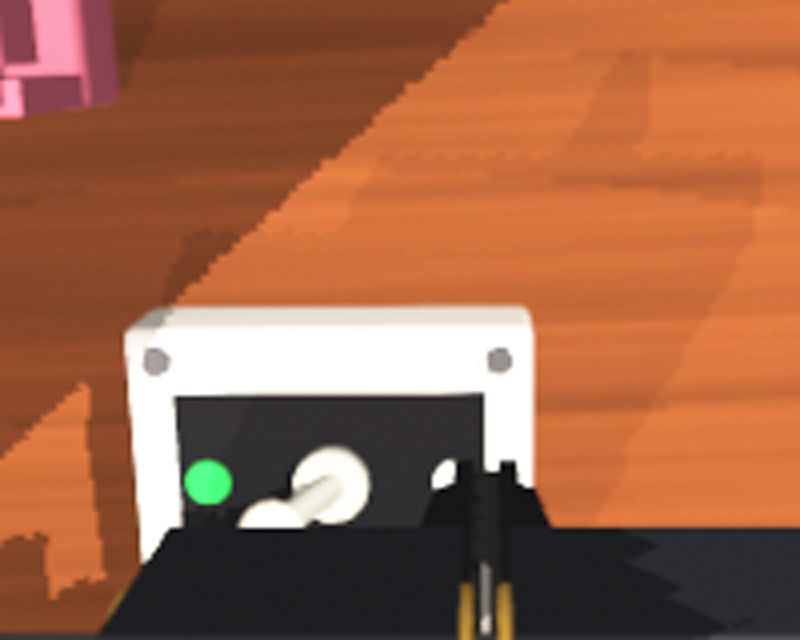

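Run:
```python
from h import *
s=optics.camera_params("side");w=optics.camera_params("wrist")
a=np.array((291.5,501))/4+(210,120)-.5
print(tri(s,a,w,(197,231.5)))
o,d=ray(s,*a)
# intersect with box plane x=-12 through pivot, dir of -y
n=np.array([.999,-.0436,0]);P=np.array([489,-148.3,35]);q=o+d*((P-o)@n)/(d@n);r=q-P;yb=r@np.array([.0436,.999,0]);print(q.round(1),"lean",np.arctan2(-yb,r[2]),np.hypot(yb,r[2]))
q=np.array([489.7,-164.4,65]);print(np.array(proj(s,q)),a)
for L in(.2,.3,.4,.5):
  X=P+34*(np.array([0,0,np.cos(L)])-np.sin(L)*np.array([.0436,.999,0]));print(L,((np.array(proj(s,X))+.5-(210,120))*4).round(0))
```

```text
(array([ 486.80900981, -158.75086387,   70.6063748 ]), np.float64(2.0656748541113155))
[ 488.6 -157.4   69.3] lean 0.25928375109515966 35.52620543835089
[284.28408769 248.05241604] [282.375 244.75 ]
0.2 [290. 500.]
0.3 [292. 505.]
0.4 [295. 510.]
0.5 [297. 515.]
```

```bash
python3 -m handwheel '[{"travel":[15,-5,-10],"roll":0},{"travel":[30,-15,-35],"roll":0},{"travel":[36,-22,-65],"roll":0},{"travel":[36,-22,-95],"roll":0},{"travel":[36,-22,-115],"roll":0},{"travel":[36,-22,-125],"roll":0},{"travel":[36,-22,-125],"roll":0}]'
python3 -m handwheel '[{"travel":[0,-5,0],"roll":0},{"travel":[0,-10,0],"roll":0},{"travel":[0,-14,0],"roll":0},{"travel":[0,-17,0],"roll":0},{"travel":[0,-20,0],"roll":0}]'
```

```text
t: 14.2
eef_pos: [479.9, -126.9, 53.5]
tcp_rot: [2.777, 1.567, 2.733]
ft_force: [-0.3, 0.5, -0.2]
opening: 0.004
t: 14.7
eef_pos: [480.5, -147.3, 55.9]
tcp_rot: [-0.081, 1.57, -0.125]
ft_force: [1.3, 1.5, -0.9]
opening: 0.004
```

```bash
python3 -m handwheel '[{"travel":[0,-2,0],"roll":0},{"travel":[0,-4,0],"roll":0}]'
```

```text
t: 14.9
eef_pos: [480.2, -150.6, 55.5]
tcp_rot: [2.205, 1.57, 2.161]
ft_force: [2.4, 14.3, 1.6]
opening: 0.004
```

```bash
python3 -m handwheel '[{"travel":[0,-0.5,0],"roll":0},{"travel":[0,-0.5,0],"roll":0}]'; python3 -m handwheel '[{"travel":[0,5,0],"roll":0},{"travel":[0,14,20],"roll":0},{"travel":[-5,25,60],"roll":0},{"travel":[-20,30,100],"roll":0},{"travel":[-35,40,140],"roll":0},{"travel":[-60,45,170],"roll":0},{"travel":[-60,45,170],"roll":0}]'
python3 - <<'E'
from h import *
p,im=snap("side","s12.png",(210,120,350,290),4)
p,im=snap("wrist","w12.png",(130,100,330,260),4);print(np.round(p['world_from_camera'],3).tolist())
E
```

```text
t: 15.1
eef_pos: [480.2, -150.5, 55.5]
tcp_rot: [2.1, 1.569, 2.056]
ft_force: [1.5, 11.3, 1.1]
opening: 0.008
t: 15.8
eef_pos: [419.5, -106.1, 228.9]
tcp_rot: [-0.397, 1.565, -0.44]
ft_force: [-0.1, -0.7, -0.4]
opening: 0.004
[[0.044, -0.966, -0.255, 349.053], [0.999, 0.042, 0.012, -102.812], [-0.001, -0.255, 0.967, 396.399], [0.0, 0.0, 0.0, 1.0]]
```

View pics/s12.png

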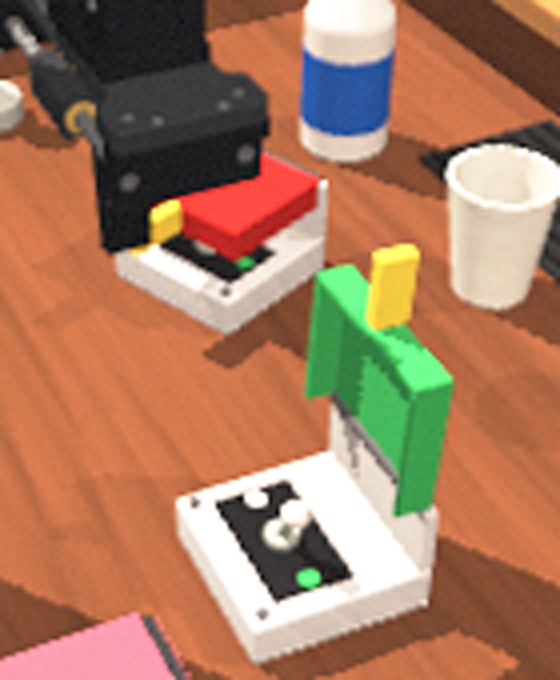

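View pics/w12.png

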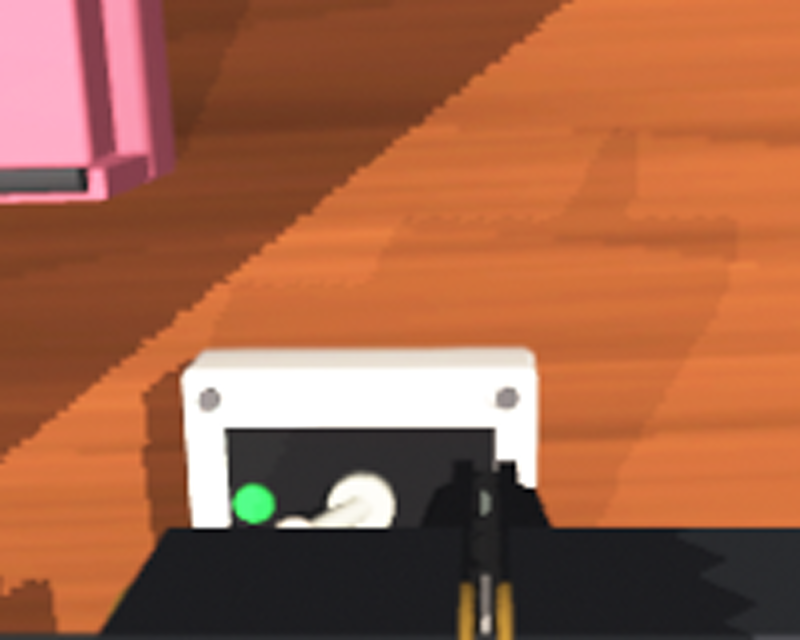

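Run:
```python
import cv2
im=cv2.imread("pics/s12.png")[460:600,220:360];cv2.imwrite("pics/s12c.png",cv2.resize(im,None,fx=4,fy=4,interpolation=cv2.INTER_CUBIC))
```

```text
(no output)
```

View pics/s12c.png

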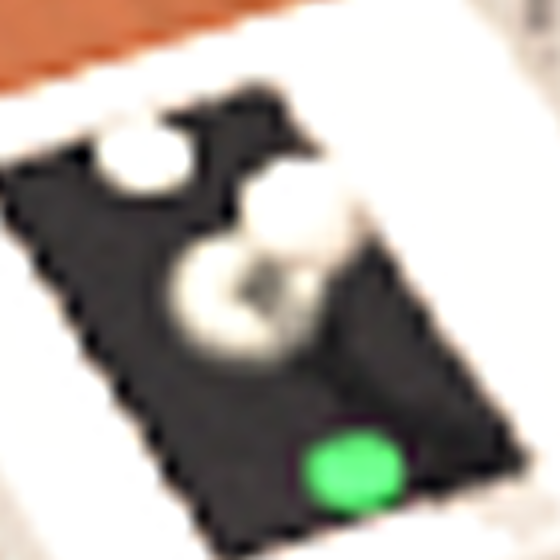

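```bash
python3 -m handwheel '[{"travel":[0,-10,20],"roll":0},{"travel":[0,-25,45],"roll":0},{"travel":[0,-36,60],"roll":0},{"travel":[0,-36,60],"roll":0},{"travel":[0,-36,60],"roll":0},{"travel":[0,-36,60],"roll":0},{"travel":[0,-36,60],"roll":0}]' -0.3
python3 - <<'E'
from h import *
p,im=snap("wrist","w13.png",(190,160,310,260),5);s=env.state();print(s['eef_pos'],s['opening'])
t=optics.camera_params("side")
# expected ball pixel in wrist for leans, P pivot
P=np.array([489,-148.3,35])
for L in(.3,.4,.5):
  X=P+34*(np.array([0,0,np.cos(L)])-np.sin(L)*np.array([.0436,.999,0]));print(L,((np.array(proj(p,X))+.5-(190,160))*5).round(0))
print("pivot",((np.array(proj(p,P))+.5-(190,160))*5).round(0))
E
```

```text
t: 16.6
eef_pos: [420.3, -142.0, 284.4]
tcp_rot: [2.644, 1.569, 2.601]
ft_force: [0.3, 0.8, 0.2]
opening: 0.537
[ 420.32016869 -142.03290215  284.68777179] 0.5809384761199995
0.3 [254. 298.]
0.4 [242. 297.]
0.5 [231. 295.]
pivot [293. 260.]
```

View pics/w13.png

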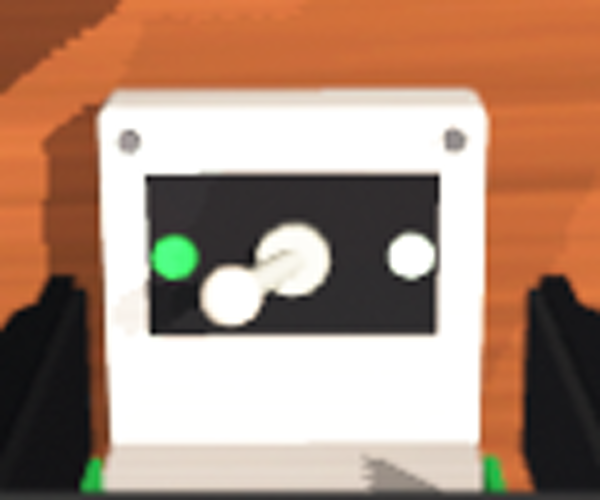

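The ball at crop (232,295) lies exactly where a 0.5 rad lean to the green side projects, so the switch is fully over. Next I regrip the upright tab.

```bash
python3 -m handwheel '[{"travel":[35,-3,0],"roll":0},{"travel":[75,-6,0],"roll":0},{"travel":[110,-9,-5],"roll":0},{"travel":[126,-9,-25],"roll":0},{"travel":[126,-9,-55],"roll":0},{"travel":[126,-9,-55],"roll":0}]'
python3 - <<'E'
from h import *
p,im=snap("side","s14.png",(210,100,350,250),4)
s=env.state();print(s['eef_pos'],s['opening'])
E
```

```text
t: 17.25
eef_pos: [545.2, -150.5, 226.7]
tcp_rot: [2.789, 1.564, 2.746]
ft_force: [0.0, -1.0, 0.1]
opening: 0.649
[ 545.79010172 -150.93393064  229.07099037] 0.6507325824632205
```

View pics/s14.png

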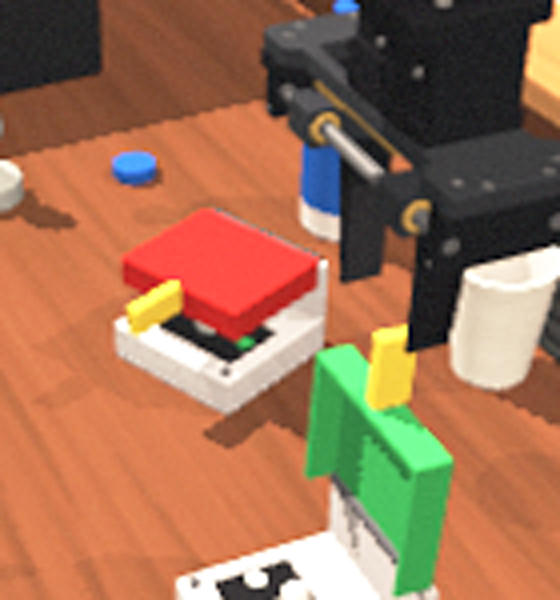

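```bash
python3 -m handwheel '[{"travel":[0,0,-20],"roll":0},{"travel":[0,0,-40],"roll":0},{"travel":[0,0,-53],"roll":0},{"travel":[0,0,-53],"roll":0},{"travel":[0,0,-53],"roll":0}]'
python3 - <<'E'
from h import *
p,im=snap("side","s15.png",(210,100,350,250),4)
s=env.state();print(s['eef_pos'],s['opening'])
E
python3 -m handwheel '[{"travel":[0,0,0],"roll":0},{"travel":[0,0,0],"roll":0},{"travel":[0,0,0],"roll":0},{"travel":[0,0,0],"roll":0},{"travel":[0,0,0],"roll":0},{"travel":[0,0,0],"roll":0},{"travel":[0,0,0],"roll":0},{"travel":[0,0,0],"roll":0}]' 1
python3 -m handwheel '[{"travel":[0,0,0],"roll":0},{"travel":[0,0,0],"roll":0}]'
```

```text
t: 17.8
eef_pos: [546.8, -151.6, 178.6]
tcp_rot: [-0.271, 1.57, -0.315]
ft_force: [-0.4, -1.1, 0.7]
opening: 0.65
[ 546.869924   -151.67325384  178.75541348] 0.6516131334972323
t: 18.65
eef_pos: [546.4, -151.1, 177.5]
tcp_rot: [1.8, 1.57, 1.756]
ft_force: [0.1, 3.0, 0.4]
opening: 0.102
t: 18.85
eef_pos: [546.4, -151.2, 177.5]
tcp_rot: [1.839, 1.57, 1.795]
ft_force: [-0.0, 5.6, 1.0]
opening: 0.102
```

View pics/s15.png

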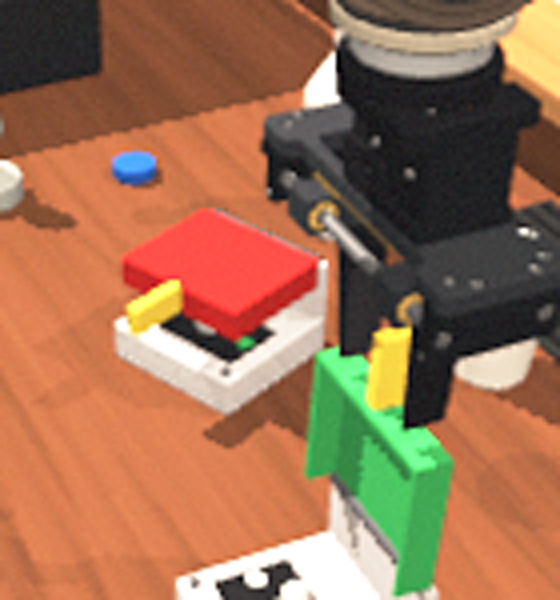

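Run:
```python
import numpy as np
R=118.5;a0=np.arctan2(118.5,1.6)
print(a0)
for k,th in enumerate(np.r_[a0-.1*np.arange(1,16),0.0,-.033]):
    i=(k//8)*8; b=a0-.1*i
    dx=-R*(np.cos(th)-np.cos(b));dz=R*(np.sin(th)-np.sin(b));print(k+1,round(th,2),round(dx,1),round(-dx*.0436,1),round(dz,1))
```

```text
1.55729503751007
1 1.46 -11.8 0.5 -0.8
2 1.36 -23.5 1.0 -2.7
3 1.26 -34.9 1.5 -5.8
4 1.16 -46.0 2.0 -10.0
5 1.06 -56.6 2.5 -15.3
6 0.96 -66.6 2.9 -21.6
7 0.86 -76.0 3.3 -28.9
8 0.76 -84.5 3.7 -37.1
9 0.66 -7.7 0.3 -9.0
10 0.56 -14.5 0.6 -18.7
11 0.46 -20.2 0.9 -29.1
12 0.36 -24.9 1.1 -40.0
13 0.26 -28.5 1.2 -51.3
14 0.16 -30.9 1.3 -62.8
15 0.06 -32.2 1.4 -74.6
16 0.0 -32.4 1.4 -81.4
17 -0.03 -0.0 0.0 1.1
```

```bash
python3 -m handwheel '[{"travel":[-11.8,0.5,-0.8],"roll":0},{"travel":[-23.5,1,-2.7],"roll":0},{"travel":[-34.9,1.5,-5.8],"roll":0},{"travel":[-46,2,-10],"roll":0},{"travel":[-56.6,2.5,-15.3],"roll":0},{"travel":[-66.6,2.9,-21.6],"roll":0},{"travel":[-76,3.3,-28.9],"roll":0},{"travel":[-84.5,3.7,-37.1],"roll":0}]'
python3 - <<'E'
from h import *
p,im=snap("side","s16.png",(210,120,350,280),4)
E
```

```text
t: 19.65
eef_pos: [461.3, -147.8, 141.2]
tcp_rot: [-0.509, 1.57, -0.552]
ft_force: [-5.6, 3.1, 12.6]
opening: 0.104
```

View pics/s16.png

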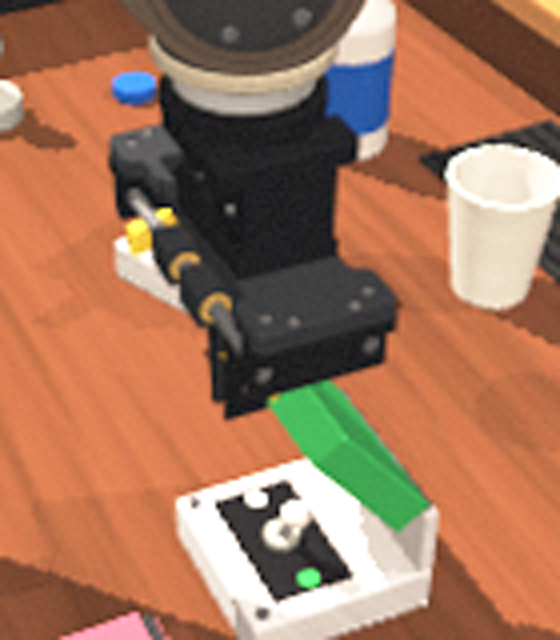

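```bash
python3 -m handwheel '[{"travel":[-7.7,0.3,-9],"roll":0},{"travel":[-14.5,0.6,-18.7],"roll":0},{"travel":[-20.2,0.9,-29.1],"roll":0},{"travel":[-24.9,1.1,-40],"roll":0},{"travel":[-28.5,1.2,-51.3],"roll":0},{"travel":[-30.9,1.3,-62.8],"roll":0},{"travel":[-32.2,1.4,-74],"roll":0},{"travel":[-32.2,1.4,-74],"roll":0}]'
python3 - <<'E'
from h import *
p,im=snap("side","s17.png",(210,150,350,290),4)
E
```

```text
t: 20.5
eef_pos: [427.7, -146.3, 65.3]
tcp_rot: [2.91, 1.566, 2.867]
ft_force: [-9.0, -2.6, 1.9]
opening: 0.102
```

View pics/s17.png

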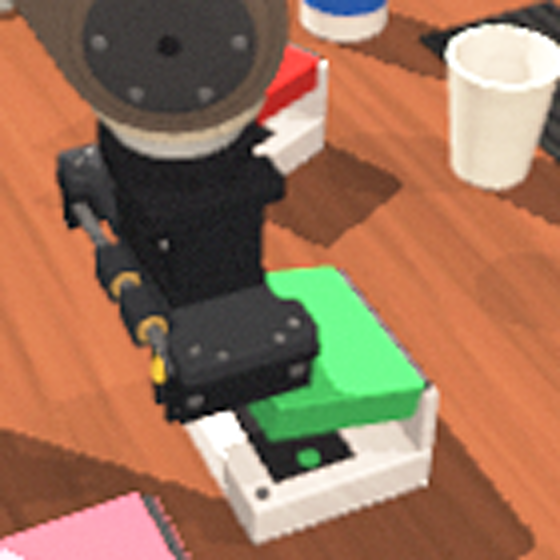

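Nearly shut, at about 0.1 rad. I lower further in small steps and watch the force.

```bash
python3 -m handwheel '[{"travel":[0,0,-2],"roll":0},{"travel":[0,0,-4],"roll":0},{"travel":[0,0,-6],"roll":0}]'
python3 -m handwheel '[{"travel":[0,0,-2],"roll":0},{"travel":[0,0,-4],"roll":0},{"travel":[0,0,-4],"roll":0}]'
```

```text
t: 20.85
eef_pos: [427.6, -146.2, 60.2]
tcp_rot: [2.938, 1.567, 2.895]
ft_force: [-13.0, -3.7, 5.2]
opening: 0.103
t: 21.15
eef_pos: [427.6, -146.2, 56.1]
tcp_rot: [2.92, 1.567, 2.876]
ft_force: [-11.2, -4.1, 2.8]
opening: 0.102
```

```bash
python3 -m handwheel '[{"travel":[0,0,-1.5],"roll":0},{"travel":[0,0,-1.5],"roll":0}]'
```

```text
t: 21.35
eef_pos: [427.7, -146.2, 54.6]
tcp_rot: [2.924, 1.567, 2.88]
ft_force: [-11.2, -4.4, 3.6]
opening: 0.102
```

```bash
python3 -m handwheel '[{"travel":[0,0,-1],"roll":0},{"travel":[0,0,-2],"roll":0},{"travel":[0,0,-2],"roll":0}]'
python3 - <<'E'
from h import *
p,im=snap("side","s18.png",(210,170,350,290),5)
E
```

```text
t: 21.65
eef_pos: [427.7, -146.3, 52.7]
tcp_rot: [2.926, 1.567, 2.883]
ft_force: [-12.0, -2.8, 3.1]
opening: 0.102
```

View pics/s18.png

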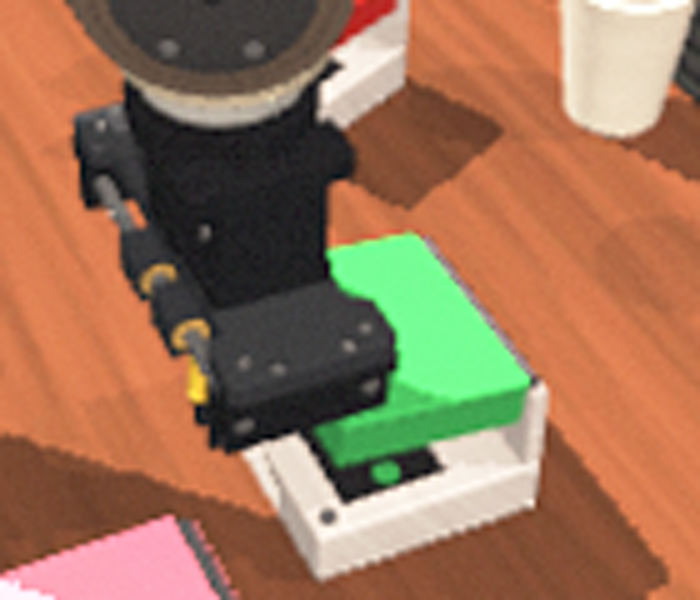

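```bash
python3 -m handwheel '[{"travel":[0,0,-1],"roll":0},{"travel":[0,0,-2],"roll":0},{"travel":[0,0,-2],"roll":0}]'
python3 -m handwheel '[{"travel":[0,0,-1],"roll":0},{"travel":[0,0,-2],"roll":0},{"travel":[0,0,-2],"roll":0}]'
```

```text
t: 22.0
eef_pos: [427.8, -146.3, 50.7]
tcp_rot: [2.922, 1.567, 2.878]
ft_force: [-11.3, -3.1, 3.5]
opening: 0.106
t: 22.3
eef_pos: [427.9, -146.3, 48.7]
tcp_rot: [2.926, 1.567, 2.882]
ft_force: [-11.0, -2.7, 2.6]
opening: 0.102
```

```bash
python3 -m handwheel '[{"travel":[0,0,0],"roll":0},{"travel":[0,0,0],"roll":0},{"travel":[0,0,0],"roll":0},{"travel":[0,0,0],"roll":0},{"travel":[0,0,0],"roll":0},{"travel":[0,0,0],"roll":0}]' -0.3
python3 -m handwheel '[{"travel":[0,0,30],"roll":0},{"travel":[0,0,70],"roll":0},{"travel":[0,0,115],"roll":0},{"travel":[0,0,160],"roll":0},{"travel":[0,0,200],"roll":0},{"travel":[0,0,200],"roll":0}]'
python3 - <<'E'
from h import *
p,im=snap("side","s19.png",(235,205,335,290),6)
p,im=snap("wrist","w19.png");print(env.state()['eef_pos'])
E
```

```text
t: 22.9
eef_pos: [429.8, -146.4, 48.9]
tcp_rot: [0.789, 1.571, 0.745]
ft_force: [-0.1, 0.9, 0.4]
opening: 0.551
t: 23.5
eef_pos: [431.2, -147.0, 253.5]
tcp_rot: [-0.422, 1.562, -0.466]
ft_force: [1.4, 0.3, 0.5]
opening: 0.65
[ 429.67447932 -146.32352408  249.23712031]
```

View pics/s19.png

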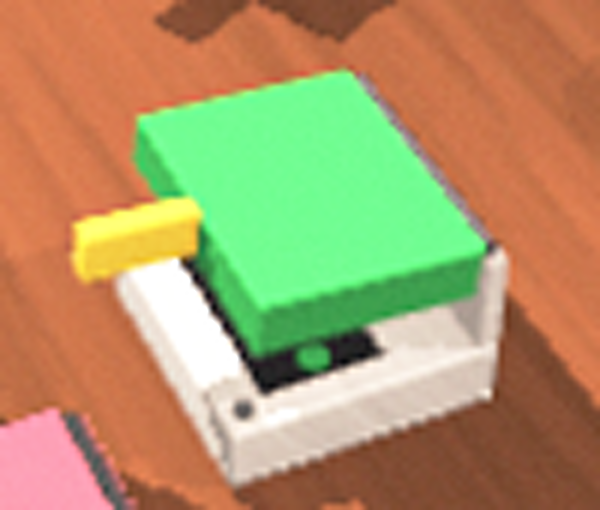

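View pics/w19.png

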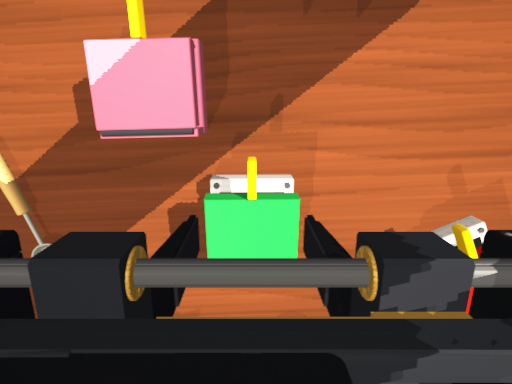

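```bash
python3 -m handwheel '[{"travel":[15,-1,-30],"roll":0},{"travel":[35,-2,-70],"roll":0},{"travel":[40,-2,-110],"roll":0},{"travel":[40,-2,-140],"roll":0},{"travel":[40,-2,-148],"roll":0},{"travel":[40,-2,-148],"roll":0},{"travel":[40,-2,-148],"roll":0},{"travel":[40,-2,-148],"roll":0}]' 1
python3 -m handwheel '[{"travel":[0,0,-2],"roll":0},{"travel":[0,0,-4],"roll":0},{"travel":[0,0,-6],"roll":0},{"travel":[0,0,-8],"roll":0}]'
python3 -m handwheel '[{"travel":[0,0,-2],"roll":0},{"travel":[0,0,-3],"roll":0},{"travel":[0,0,-3],"roll":0}]'
```

```text
t: 24.4
eef_pos: [470.2, -148.6, 102.2]
tcp_rot: [-0.345, 1.569, -0.389]
ft_force: [-0.3, -0.1, -0.4]
opening: 0.041
t: 24.8
eef_pos: [469.7, -148.4, 92.9]
tcp_rot: [-0.021, 1.571, -0.065]
ft_force: [-0.9, 0.1, 0.4]
opening: 0.005
t: 25.1
eef_pos: [469.7, -148.4, 89.7]
tcp_rot: [2.479, 1.57, 2.435]
ft_force: [-1.2, 0.4, 0.2]
opening: 0.007
```

```bash
python3 -m handwheel '[{"travel":[0,0,-1],"roll":0},{"travel":[0,0,-2],"roll":0},{"travel":[0,0,-2],"roll":0}]'
python3 -m handwheel '[{"travel":[0,0,-1],"roll":0},{"travel":[0,0,-2],"roll":0},{"travel":[0,0,-2],"roll":0}]'
```

```text
t: 25.4
eef_pos: [469.7, -148.4, 87.8]
tcp_rot: [2.039, 1.571, 1.996]
ft_force: [-0.3, 0.2, -0.1]
opening: 0.005
t: 25.7
eef_pos: [469.7, -148.4, 85.8]
tcp_rot: [1.855, 1.571, 1.811]
ft_force: [-0.5, 0.4, 0.7]
opening: 0.006
```

```bash
python3 -m handwheel '[{"travel":[0,0,-1],"roll":0},{"travel":[0,0,-1.5],"roll":0},{"travel":[0,0,-1.5],"roll":0}]'
```

```text
t: 26.0
eef_pos: [469.7, -148.4, 84.3]
tcp_rot: [1.981, 1.571, 1.937]
ft_force: [-0.4, 0.9, -0.7]
opening: 0.007
```

```bash
python3 -m handwheel '[{"travel":[0,0,-1],"roll":0},{"travel":[0,0,-1],"roll":0}]'
python3 -m handwheel '[{"travel":[0,0,-1],"roll":0},{"travel":[0,0,-1],"roll":0}]'
python3 -m handwheel '[{"travel":[0,0,-0.7],"roll":0},{"travel":[0,0,-0.7],"roll":0}]'
```

```text
t: 26.2
eef_pos: [469.7, -148.4, 83.3]
tcp_rot: [1.552, 1.571, 1.508]
ft_force: [0.1, -0.1, 0.5]
opening: 0.004
t: 26.4
eef_pos: [469.8, -148.4, 83.1]
tcp_rot: [-0.263, 1.57, -0.307]
ft_force: [-2.8, 0.8, 11.0]
opening: 0.001
t: 26.6
eef_pos: [469.8, -148.4, 82.9]
tcp_rot: [-0.375, 1.57, -0.419]
ft_force: [-4.9, 1.6, 20.1]
opening: 0.006
```

Firm contact (11 N, then 20 N) at z 83, the shut panel's height, so the guard is fully shut. I withdraw and check.

```bash
python3 -m handwheel '[{"travel":[0,0,20],"roll":0},{"travel":[0,0,60],"roll":0},{"travel":[0,20,105],"roll":0},{"travel":[0,60,140],"roll":0},{"travel":[0,105,170],"roll":0},{"travel":[0,150,190],"roll":0},{"travel":[0,195,190],"roll":0},{"travel":[0,240,190],"roll":0}]'
python3 -m handwheel '[{"travel":[0,45,0],"roll":0},{"travel":[0,90,0],"roll":0},{"travel":[0,90,0],"roll":0}]'
python3 - <<'E'
from h import *
p,im=snap("side","s20.png",(180,140,340,360),2.7)
p,im=snap("top","t20.png",(290,150,420,320),3.5)
print(env.state()['eef_pos'])
E
```

```text
t: 27.4
eef_pos: [469.5, 93.6, 272.8]
tcp_rot: [0.192, 1.569, 0.148]
ft_force: [0.6, 0.8, -0.3]
opening: 0.007
t: 27.7
eef_pos: [469.2, 185.7, 271.6]
tcp_rot: [1.585, 1.57, 1.545]
ft_force: [-0.3, 0.1, 0.4]
opening: 0.007
[469.36812665 182.35971168 271.45094819]
```

View pics/s20.png

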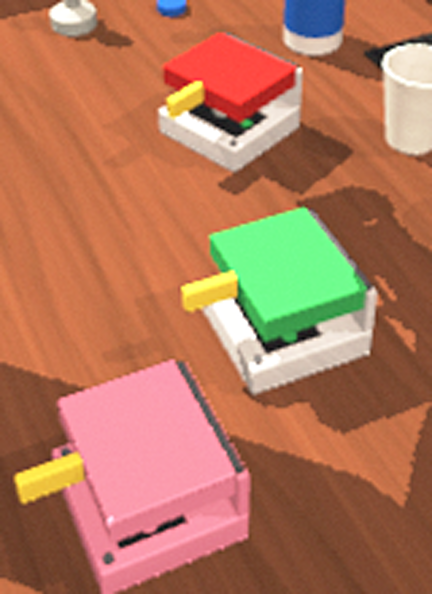

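View pics/t20.png

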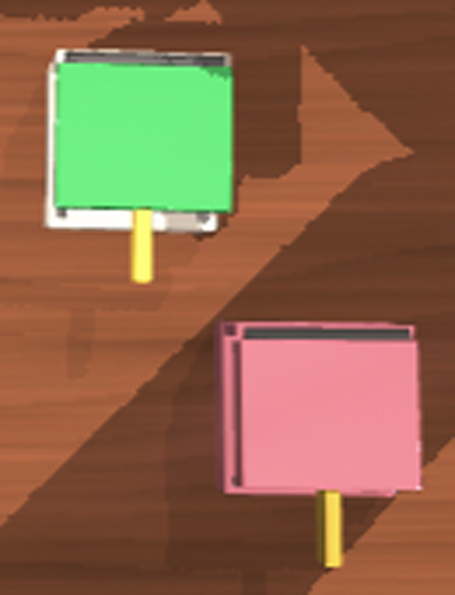

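```bash
python3 -c "
from cell import job;print(job.job_done())"
```

```text
the job is handed in; nothing more can be done
None
```

The green box's steamer is switched on and its guard is shut again. I handed the job in at about 28 s.

- **Opening the guard:** I pinched the green guard's tab and swung it up. It stood at roughly 1.6 rad and stayed there when released. The grip slipped part-way along the tab near the top, so it stopped a little short of the 1.7 rad I commanded.
- **Flipping the switch:** The first push left the toggle leaning only about 0.25 rad towards the green dot, with one 25 N reading at the wrist as the finger rubbed the ball. A second push reached its stop with a steady 11–14 N. The wrist picture then showed the ball where a full 0.5 rad lean to the green dot should put it.
- **Closing the guard:** I gripped the tab again and lowered the guard. I could not tell from the tab whether it was fully down, so I pressed on the panel with shut fingers. It was firm at z = 83 mm, which is the height of the shut panel, at up to 20 N.
- **Check that disagreed:** My first estimate had the guard starting about 0.11 rad ajar. The pictures before and after suggest it was only about 0.03 rad.
- **Last views:** The final side and top pictures show the guard level and shut, the red and pink boxes unmoved, and the robot clear of everything. The toggle cannot be seen under the shut guard, so its position rests on the picture taken before closing.

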